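Change over the feed containers at the bird rescue bench

ROBOT

A 7-joint arm with a two-finger parallel gripper is mounted at the origin on the work surface. World frame = base frame: x ahead of the robot, y to its left, z up, the work surface at z = 0. Lengths are in m, angles in degrees, forces in N, time in s.
With the tool pointing down it reaches from about 0.425 to 0.875 m from the base axis. Payload 4.7 kg.
Tool frame: the origin (TCP) lies between the finger pads; the fingertips stand 8 mm ahead of it and the grasp point (between the pads) lies 11 mm behind it (env.tip_extent is the distance from the TCP to the fingertips, in m); z points along the fingers, y is the line along which they close (so a half turn about z gives the same grasp; the last joint's range is limited). The gripper opens to 87 mm and grips with 3 to 60 N. Pads are 19 mm wide; open, the fingers measure 117 mm over their backs; the gripper's body (75 mm by 190 mm) begins 51 mm behind the grasp point.
Start: joints at [-74.536, 18.392, -4.016, 83.108, 1.295, 78.541, -3.26], TCP at [0.164, 0.629, 0.231] pointing down, gripper open.
Joint ranges: [-163.93, 163.93], [-17.29, 119.83], [-79.2, 71.16], [3.27, 140.29], [-89.18, 269.18], [5.43, 117.66], [-154.24, 154.24]. Speed limits (degrees/s): [147.25, 147.25, 180, 180, 180, 180, 180].

INTERFACE

Orientations are given as [roll, pitch, yaw] about the fixed x, y, z axes, in that order (R = Rz(yaw) Ry(pitch) Rx(roll)).
In Python, from cell import sensors, vision, workorder, env gives the robot as it stands.
- The arm moves only by the tool drive_tool, never from a script. Its argument "moves" is a list of rows, each an object of numbers: "x", "y", "z": the shift along the tool's x, y, z in mm; "rx", "ry", "rz": the turn, a rotation vector about the tool's x, y, z in rad; "fingers": the closure, from -1 (fully open) to 1 (shut). In form: [{"x": .., "y": .., "z": .., "rx": .., "ry": .., "rz": .., "fingers": ..}, ...]. A call has 1 to 20 rows; each row is the pose to reach, as a shift and turn from the pose commanded when the call began, along the tool's axes at that moment; what a row does not reach only later rows make up. A row lasts 1/8 s, in which the tool goes at most 62.5 mm and 10.7 degrees, less where a joint would pass 70% of its speed; a pose out of reach is approached as far as the arm can. A call with a gripper value outside its range is refused whole. The fingers move at their own pace and stop on an object; "force" is the grip in N (left out, the last holds). Time passes only in rows, so rows that repeat a pose let the fingers close. It gives the time, the measured TCP pose, the force, the opening and the grip force at its end, in the units of the state.
- sensors.get_obs(): the state, without advancing time (a new reading comes with each control period).
- vision.read_camera(name): name is "scene" or "top"; returns a dict with "image" (400x640x3 uint8, red, green, blue), "fx", "fy", "cx", "cy" (pixels), "k1" (the pictures are not rectified: a ray, as slopes to the right and down, at radius r is drawn at 1 + k1 r^2 times it, then the intrinsics apply), "R" (3x3) and "t" (3): a world point X has camera coordinates R X + t. Camera axes: x right, y down, z forward; pixel columns grow to the right and rows downward; lengths in m; the calibration is good to about 2 mm. A picture is of the moment at which its call begins. There is no depth.
- workorder.sign_off(): hands the job in; it is judged then, once.
The state is a dict: "time_s": time; "qpos": joint angles; "joint_velocities": joint speeds; "effort": joint torques, N m; "tool_pos": TCP position; "tool_rot": TCP orientation; "force": force on the tool from outside, world axes, zero at the start; "wrist_torque": the same for the moment, N m; "grip_width": finger opening in m; "grasp_force": force on a finger pad.
Only numpy, scipy, OpenCV 4.12 (cv2) and the standard library are available. Lean on these libraries where they do the work, as an engineer would, in place of code of your own. Each camera call takes 0.05 s, during which the arm holds its last target. There are 200 camera calls.

TASK

First put the used empty cup that stands in the round dock upright into the steel wash tray, then take the stack of feed containers apart and stand each one upright, flat on the plate inside the rim of its own dock: the small jar in the small round dock, the round tin in the large round dock, the square tub in the square dock. Set everything down without dropping it or tipping it over, let go of it, and leave the glass dish and the tongs where they are.

Things in the scene. Friction and masses are not known exactly. Their poses are not given: they have to be found in the camera images.
- square_tub: Square white plastic feed tub with a white lid, closed and rigid, at the bottom of the stack; 66 x 66 mm, 44 mm tall (straight sides to 39 mm, then the lid, 62 x 62 x 5 mm). 0.14 to 0.28 kg. Origin: centre of its underside; z up, x and y along its sides.
- round_tin: Round steel feed tin with a flat dark steel lid, closed, standing loose on the square tub; diameter 56 mm, 42 mm tall (straight sides to 37 mm, then the lid, diameter 53 mm). 0.11 to 0.23 kg. Origin: centre of its underside; z is its axis, up.
- small_jar: Small round white ceramic jar with a white lid, closed, standing loose on the round tin, top of the stack; diameter 36 mm, 40 mm tall (straight sides to 34 mm, then the lid, diameter 34 mm). About 0.06 to 0.13 kg. Origin: centre of its underside; z is its axis, up.
- feed_cup: Used empty open cup, white ceramic, upright straight sides, outer diameter 56 mm, wall 4 mm, 60 mm tall. It stands in the round dock at the start. 0.1 to 0.2 kg. Origin: centre of its underside; z is its axis, up.
- square_dock: Fixed dock for the square tub: white plate 108 x 108 mm, 4 mm thick, with a raised square dark steel rim, inside 82 x 82 mm, rim 4 mm thick, its top 11 mm above the bench. The tub stands inside the rim on the plate, with 8 mm play all round, so its sides must be roughly parallel to the rim's. Origin: centre of its underside, on the bench; z up, x and y along its sides.
- round_dock: Fixed dock for the round tin: white square plate 100 x 100 mm, 4 mm thick, with a raised round dark steel rim, inner diameter 72 mm, 4 mm thick, its top 11 mm above the bench. The used cup stands in it at the start. Origin: centre of its underside, on the bench; z up.
- small_dock: Fixed dock for the small jar: white square plate 82 x 82 mm, 4 mm thick, with a raised round dark steel rim, inner diameter 52 mm, 4 mm thick, its top 11 mm above the bench. Origin: centre of its underside, on the bench; z up.
- wash_tray: Fixed square open steel wash tray, 120 x 120 mm outside, walls 4 mm thick and 22 mm tall, inner floor about 4 mm above the bench; empty at the start. Origin: centre of its underside, on the bench; z up, x and y along its sides.
- glass_dish: Bystander: small loose empty green glass dish, diameter 76 mm, 34 mm tall. Leave it where it is. Origin: centre of its underside.
- tongs: Bystander: loose steel feeding tongs lying flat, about 145 mm long, 25 mm wide, 8 mm tall, along its own x. Leave them where they are. Origin: middle of the tongs, on the bench.
Not all that is in view belongs to the job. Leave any purple look-alike of the square_tub alone.

How it is judged (in metres and radians):
On the way:
1. the used cup stands in the wash tray and the stack has not been touched yet (horizontal distance between feed_cup and wash_tray below 0.043 m and z of feed_cup in the frame of wash_tray below 0.009 m and angle between feed_cup's own z axis and vertical below 0.1 rad and distance of each of square_tub, round_tin, small_jar from where it was at the start of the episode below 0.04 m), for 0.2 s.
At the end, for the whole second after the job is handed in: The cup stands upright on the floor of the wash tray (within 43 mm of its centre); the small jar, the round tin and the square tub each stand upright (within 0.1 rad) on the plate of their own dock, inside its rim (within 13 mm of its centre, underside at most 3 mm above the plate); all at rest (horizontal distance between square_tub and square_dock below 0.013 m and z of square_tub in the frame of square_dock between 0.001 and 0.007 m and angle between each of square_tub, round_tin, small_jar, feed_cup's own z axis and vertical below 0.1 rad and horizontal distance between round_tin and round_dock below 0.013 m and z of round_tin in the frame of round_dock between 0.001 and 0.007 m and horizontal distance between small_jar and small_dock below 0.013 m and z of small_jar in the frame of small_dock between 0.001 and 0.007 m and horizontal distance between feed_cup and wash_tray below 0.043 m and z of feed_cup in the frame of wash_tray between 0.001 and 0.009 m and linear speed of each of square_tub, round_tin, small_jar, feed_cup below 0.02 m/s and angular speed of each of square_tub, round_tin, small_jar, feed_cup below 0.3 rad/s); the robot touches nothing.
It fails at once if one of the containers or the cup is tipped over (angle between any of square_tub, round_tin, small_jar, feed_cup's own z axis and vertical above 0.7 rad).
It fails at once if one of the containers or the cup is dropped or thrown (falls freely more than about 25 mm) ((linear speed of square_tub above 0.7 m/s and not (contact force between the fingers and square_tub above 0.2 N)) or (linear speed of round_tin above 0.7 m/s and not (contact force between the fingers and round_tin above 0.2 N)) or (linear speed of small_jar above 0.7 m/s and not (contact force between the fingers and small_jar above 0.2 N)) or (linear speed of feed_cup above 0.7 m/s and not (contact force between the fingers and feed_cup above 0.2 N))).
It fails at once if the glass dish or the tongs are pushed more than 30 mm from where they lay (distance of any of glass_dish, tongs from where it was at the start of the episode above 0.03 m).
It also fails if it takes over 128 s, if anything falls off the work surface, if the arm or the gripper's body presses on something with over 40 N, if the wrist force passes 120 N, or if a joint passes its speed limit or range.

## Working session

There is one attempt and no reset: what is moved stays moved. The work goes in short steps, Python scripts to look and compute and a tool call to move; the robot and the scene stay as the last step left them, time stands still between calls to the robot, and variables do not carry over. Pictures are saved under pics/ and viewed, at most 17 in all, crops included, and the job is handed in when it is done.

Besides the shell and the picture viewer there is one more tool, called after "Call:" by a JSON object that holds its "api" and its "payload", one argument or row to a line. drive_tool: Moves the arm, as the interface text tells. Its arguments: {"type":"object","properties":{"moves":{"type":"array"},"force":{"type":"number"}},"required":["moves"]}

```bash
mkdir -p pics; ls
cat > h.py <<'E'
import numpy as np, cv2
from cell import sensors, vision, workorder, env
def cam(n,save=None):
    c=vision.read_camera(n)
    if save: cv2.imwrite('pics/'+save,cv2.cvtColor(c['image'],cv2.COLOR_RGB2BGR))
    return c
def ray(c,u,v):
    x,y=(u-c['cx'])/c['fx'],(v-c['cy'])/c['fy']
    a,b=x,y
    for _ in range(20):
        s=1+c['k1']*(a*a+b*b); a,b=x/s,y/s
    R=np.array(c['R']);t=np.array(c['t'])
    return -R.T@t, R.T@np.array([a,b,1.])
def onz(c,u,v,z):
    o,d=ray(c,u,v); return o+d*(z-o[2])/d[2]
def proj(c,X):
    p=np.array(c['R'])@np.array(X)+np.array(c['t']); a,b=p[0]/p[2],p[1]/p[2]
    s=1+c['k1']*(a*a+b*b); return np.array([c['fx']*a*s+c['cx'],c['fy']*b*s+c['cy']])
E
python3 - <<'E'
from h import *
for n in('scene','top'):
    c=cam(n,n+'0.png'); print(n,c['fx'],c['k1'],ray(c,320,200))
o=sensors.get_obs(); print(o['tool_pos'],o['tool_rot'],o['grip_width'],o['force'],o['time_s'],env.tip_extent)
E
```

```text
pics
scene 447.62551399107184 -0.08362510568231343 (array([ 0.95317495, -0.70136456,  0.72240639]), array([-0.39162365,  0.68317434, -0.61647305]))
top 374.1609564706238 -0.08267277880831218 (array([ 0.38790622, -0.01240958,  1.05860489]), array([ 0.13157746,  0.04355585, -0.99040359]))
[0.16436147 0.62836733 0.22955457] [-1.79898050e+02  4.66916613e-03  1.65347954e+02] 0.08694922414407755 [ 0.45821345  0.43166278 -0.66102409] 0.1 0.008
```

View pics/scene0.png

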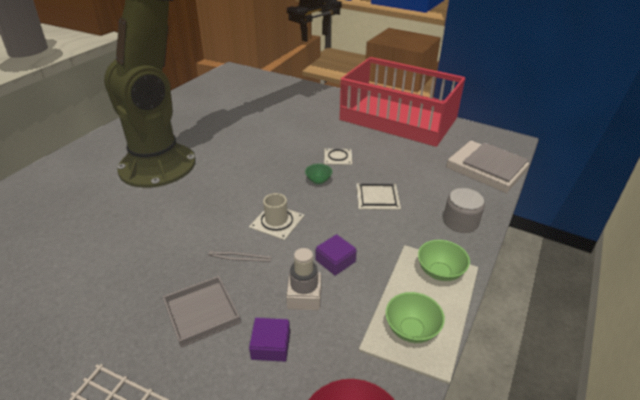

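View pics/top0.png

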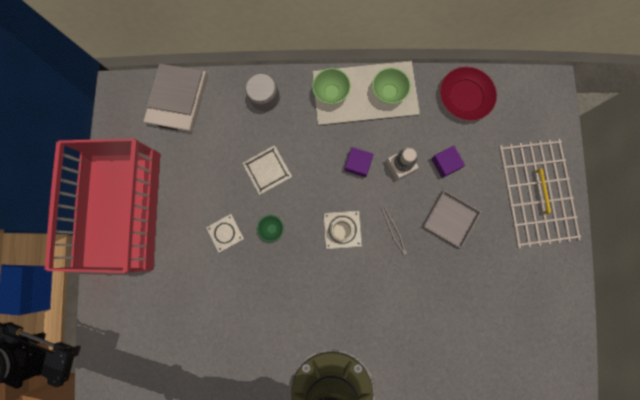

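Candidates: the stack is top (403,163) / scene (303,280), with a white tub. Its purple look-alikes are top (359,161) and (448,161). The cup in the round dock is top (342,230), and the grey canister at (261,90) is not it. Docks: small (225,233), square (267,169), round (343,230). Tray: (451,220). Dish (270,229) and tongs (395,231) stay put.

```bash
cat > m1.py <<'E'
from h import *
t=cam('top');s=cam('scene')
def crop(c,u,v,w,k): 
    return cv2.cvtColor(cv2.resize(c['image'][v-w:v+w,u-w:u+w],(k,k),interpolation=cv2.INTER_CUBIC),cv2.COLOR_RGB2BGR)
cv2.imwrite('pics/crops.png',np.hstack([np.vstack([crop(t,403,161,24,290),crop(t,343,230,24,290)]),np.vstack([crop(s,304,278,36,290),crop(s,277,215,36,290)])]))
def mask(c,box,f):
    u0,v0,u1,v1=box; hsv=cv2.cvtColor(c['image'],cv2.COLOR_RGB2HSV)
    m=np.zeros(hsv.shape[:2],np.uint8); m[v0:v1,u0:u1]=f(hsv[v0:v1,u0:u1])*255; 
    cs,_=cv2.findContours(m,cv2.RETR_EXTERNAL,cv2.CHAIN_APPROX_NONE); return max(cs,key=cv2.contourArea)
def rect(name,c,box,f,z):
    k=mask(c,box,f)[:,0].astype(float)
    P=np.array([onz(c,u,v,z)[:2] for u,v in k],np.float32)
    (x,y),(w,h),a=cv2.minAreaRect(P); print(name,round(x,4),round(y,4),'size',round(w*1000),round(h*1000),'ang',round(a,1),'r',round(np.hypot(x,y),3))
W=lambda h:(h[...,2]>140)
g=t['image'];print('bg',g[200,300],'plate',g[245,215],'tray',g[220,450])
rect('small',t,(200,208,250,258),W,.004)
rect('square',t,(236,140,298,198),W,.004)
rect('round',t,(318,205,368,255),W,.004)
rect('tray',t,(415,185,487,253),lambda h:(h[...,0]<25)&(h[...,1]>18) ,.022)
rect('dish',t,(250,208,292,250),lambda h:(h[...,0]>50)&(h[...,0]<85)&(h[...,1]>80),.034)
E
python3 m1.py
```

```text
bg [107 101  96] plate [161 152 139] tray [137 124 118]
small 0.4352 0.307 size 83 83 ang 29.1 r 0.533
square 0.6184 0.1892 size 109 110 ang 29.2 r 0.647
round 0.4447 -0.0291 size 102 101 ang 3.6 r 0.446
tray 0.4737 -0.331 size 205 187 ang 89.6 r 0.578
dish 0.4468 0.1705 size 66 67 ang 0.2 r 0.478
```

View pics/crops.png

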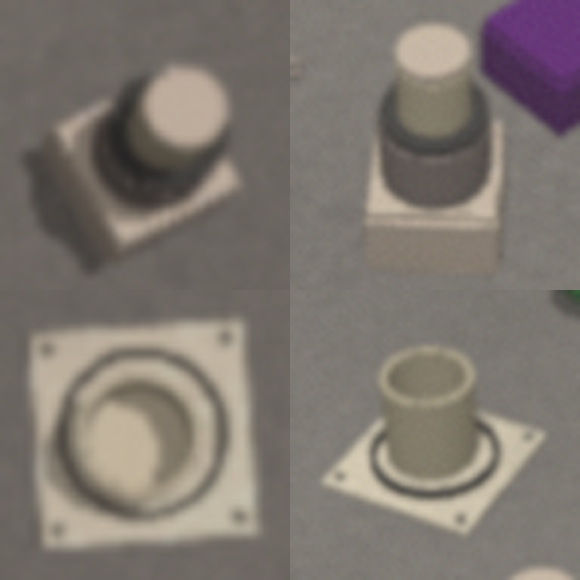

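```bash
cat > m2.py <<'E'
from h import *
t=cam('top');s=cam('scene')
def T(u,v,cu,cv,w,k=290): return cu-w+u*2*w/k-.5, cv-w+v*2*w/k-.5
p=lambda n,X:print(n,np.round(X[:2],4))
p('cup scene',onz(s,*T(138,86,277,215,36),.06))
p('jar scene',onz(s,*T(142,50,304,278,36),.126)); p('jar top',onz(t,*T(186,106,403,161,24),.126))
A=[onz(t,*T(u,v,403,161,24),.044)[:2] for u,v in [(60,130),(117,240),(240,182)]]
d1,d2=A[1]-A[0],A[2]-A[1]; print('tub edges mm',np.hypot(*d1)*1e3,np.hypot(*d2)*1e3,'ang',np.degrees(np.arctan2(d1[1],d1[0]))%90,np.degrees(np.arctan2(d2[1],d2[0]))%90,'c',(A[0]+A[2])/2)
B=[onz(s,u,v,.022)[:2] for u,v in [(166,296),(219,279),(239,316),(185,339)]]
print('tray',np.mean(B,0),[round(np.hypot(*(B[i]-B[i-1])),3) for i in range(4)],np.degrees(np.arctan2(*(B[1]-B[0])[::-1])))
a=cv2.resize(t['image'][180:260,375:495],(780,520),interpolation=cv2.INTER_CUBIC)
cv2.imwrite('pics/tray.png',a[...,::-1])
# tin edge / cup by hough in 6x top crops
g=cv2.resize(cv2.cvtColor(t['image'][205:255,318:368],cv2.COLOR_RGB2GRAY),None,fx=6,fy=6,interpolation=cv2.INTER_CUBIC)
print(cv2.HoughCircles(g,cv2.HOUGH_GRADIENT,1,10,param1=60,param2=25,minRadius=50,maxRadius=100))
for n,X in dict(dock=(.4447,-.0291,.011),).items(): print(n,proj(t,X),proj(s,X))
E
python3 m2.py
```

```text
cup scene [ 0.4384 -0.0217]
jar scene [ 0.6285 -0.1987]
jar top [ 0.6293 -0.1992]
tub edges mm 57.117884907706255 63.07230565955066 ang 25.619643139520548 25.15966488102248 c [ 0.62708374 -0.19828386]
tray [ 0.47869033 -0.33422509] [np.float64(0.118), np.float64(0.11), np.float64(0.109), np.float64(0.107)] 55.296996882791326
[[[147.5 149.5  86.4]
  [136.5 153.5  82.6]
  [139.5 137.5  99.4]
  [161.5 154.5  99.4]
  [156.5 143.5  76. ]
  [144.5 166.5  69.3]
  [128.5 138.5  66.4]
  [132.5 164.5  71.6]
  [151.5 134.5  73.4]
  [154.5 162.5  73.7]]]
dock [342.38035774 229.14943157] [276.30557108 218.00426717]
```

View pics/tray.png

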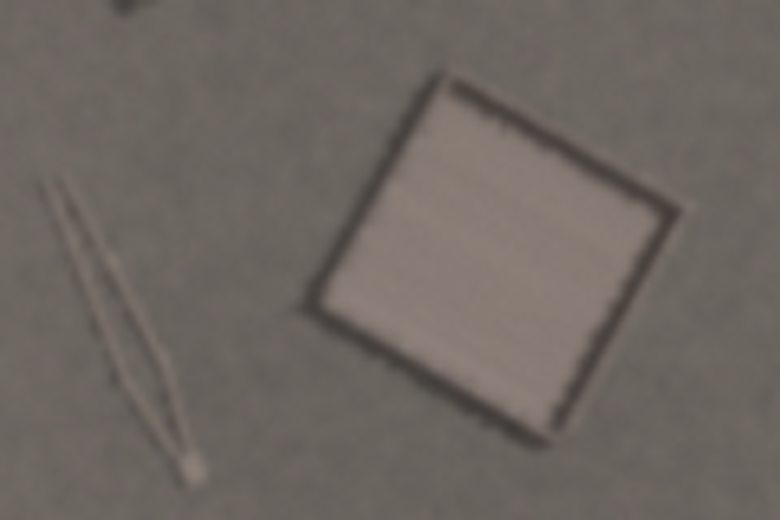

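```bash
cat >> h.py <<'E'
from scipy.spatial.transform import Rotation as Ro
def shift(x,y,z,yaw):
    o=sensors.get_obs(); R=Ro.from_euler('xyz',o['tool_rot'],degrees=True)
    d=R.inv().apply(np.array([x,y,z])-o['tool_pos'])*1e3
    dy=(yaw-o['tool_rot'][2]+180)%360-180
    print('shift',np.round(d,1),'rz',round(-np.radians(dy),3),'pos',np.round(o['tool_pos'],4),np.round(o['tool_rot'],2),'w',round(o['grip_width'],4),'f',np.round(o['force'],1),'g',round(o['grasp_force'],1),'t',o['time_s'])
E
python3 - <<'E'
from h import *
t=cam('top')
q=[(440,72),(688,208),(548,445),(303,308)]
B=np.array([onz(t,375+u/6.5-.5,180+v/6.5-.5,.022)[:2] for u,v in q])
print('tray',B.mean(0),[round(np.hypot(*(B[i]-B[i-1])),3) for i in range(4)])
for u,v in [(50,180),(192,480)]: print('tongs',onz(t,375+u/6.5,180+v/6.5,.004))
for X in [(.45,.35,.2,120),(.441,-.026,.12,86.6)]: shift(*X)
E
```

```text
tray [ 0.47087895 -0.32963132] [np.float64(0.119), np.float64(0.121), np.float64(0.12), np.float64(0.118)]
tongs [ 0.50542618 -0.14350525  0.004     ]
tongs [ 0.37581432 -0.20205477  0.004     ]
shift [-346.8 -197.4   30.4] rz 0.791 pos [0.1644 0.6288 0.2303] [-179.98    0.    165.35] w 0.087 f [-0.4 -0.4 -0. ] g 0.0 t 0.35
shift [-433.2 -563.5  110.5] rz 1.374 pos [0.1644 0.6288 0.2303] [-179.98    0.    165.35] w 0.087 f [-0.4 -0.4 -0. ] g 0.0 t 0.35
```

Call:
{"api": "drive_tool", "payload": {
  "moves": [
    {"x": -60,"y": -30,"z": 5,"rz": 0.15},
    {"x": -120,"y": -65,"z": 10,"rz": 0.3},
    {"x": -180,"y": -100,"z": 15,"rz": 0.45},
    {"x": -240,"y": -135,"z": 20,"rz": 0.6},
    {"x": -300,"y": -170,"z": 25,"rz": 0.75},
    {"x": -347,"y": -200,"z": 30,"rz": 0.85},
    {"x": -360,"y": -255,"z": 40,"rz": 0.95},
    {"x": -375,"y": -310,"z": 50,"rz": 1.05},
    {"x": -388,"y": -365,"z": 60,"rz": 1.15},
    {"x": -400,"y": -420,"z": 75,"rz": 1.25},
    {"x": -412,"y": -475,"z": 90,"rz": 1.374},
    {"x": -425,"y": -525,"z": 100,"rz": 1.374},
    {"x": -433,"y": -563,"z": 110,"rz": 1.374},
    {"x": -433,"y": -563,"z": 110,"rz": 1.374},
    {"x": -433,"y": -563,"z": 110,"rz": 1.374}
  ],
  "force": 15
}}

```text
invalid input at $.moves[0]: expected keys x, y, z, rx, ry, rz, fingers
```

Run:
```python
from h import *
shift(.441,-.026,.035,86.6)
a=cam('scene')['image'][130:280,190:360]
cv2.imwrite('pics/a1.png',cv2.resize(a,(680,600),interpolation=cv2.INTER_CUBIC)[...,::-1])
```

```text
shift [-433.2 -563.4  195.5] rz 1.374 pos [0.1644 0.6288 0.2303] [-179.98    0.    165.35] w 0.087 f [-0.4 -0.4 -0. ] g 0.0 t 0.35
```

View pics/a1.png

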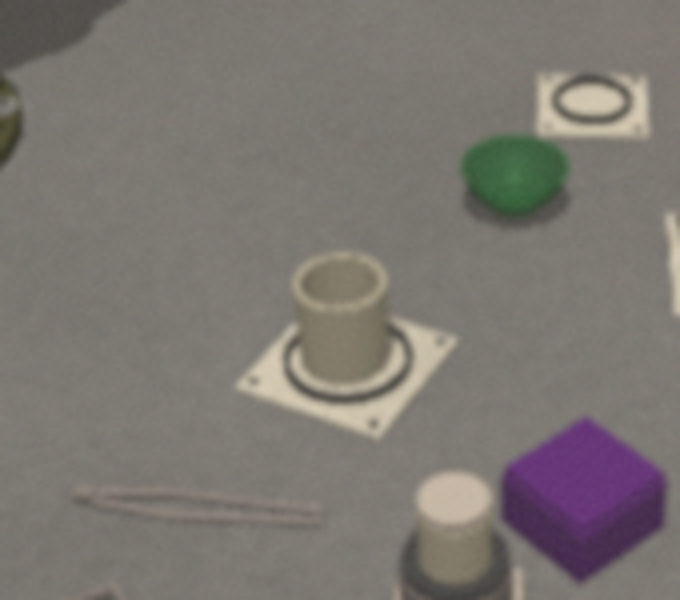

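The move was refused because every key is required. The picture shows the cup rim centred at scene pixel (275,201), which agrees with the measurement.

Call:
{"api": "drive_tool", "payload": {
  "moves": [
    {"x": -60,"y": -30,"z": 5,"rx": 0,"ry": 0,"rz": 0.15,"fingers": -1},
    {"x": -120,"y": -65,"z": 10,"rx": 0,"ry": 0,"rz": 0.3,"fingers": -1},
    {"x": -180,"y": -100,"z": 15,"rx": 0,"ry": 0,"rz": 0.45,"fingers": -1},
    {"x": -240,"y": -135,"z": 20,"rx": 0,"ry": 0,"rz": 0.6,"fingers": -1},
    {"x": -300,"y": -170,"z": 25,"rx": 0,"ry": 0,"rz": 0.75,"fingers": -1},
    {"x": -347,"y": -200,"z": 30,"rx": 0,"ry": 0,"rz": 0.85,"fingers": -1},
    {"x": -360,"y": -255,"z": 40,"rx": 0,"ry": 0,"rz": 0.95,"fingers": -1},
    {"x": -375,"y": -310,"z": 50,"rx": 0,"ry": 0,"rz": 1.05,"fingers": -1},
    {"x": -388,"y": -365,"z": 60,"rx": 0,"ry": 0,"rz": 1.15,"fingers": -1},
    {"x": -400,"y": -420,"z": 75,"rx": 0,"ry": 0,"rz": 1.25,"fingers": -1},
    {"x": -412,"y": -475,"z": 90,"rx": 0,"ry": 0,"rz": 1.374,"fingers": -1},
    {"x": -425,"y": -525,"z": 100,"rx": 0,"ry": 0,"rz": 1.374,"fingers": -1},
    {"x": -433,"y": -563,"z": 110,"rx": 0,"ry": 0,"rz": 1.374,"fingers": -1},
    {"x": -433,"y": -563,"z": 110,"rx": 0,"ry": 0,"rz": 1.374,"fingers": -1},
    {"x": -433,"y": -563,"z": 110,"rx": 0,"ry": 0,"rz": 1.374,"fingers": -1}
  ],
  "force": 15
}}

```text
time_s: 2.28
tool_pos: [0.4412, -0.0246, 0.1209]
tool_rot: [180.0, -0.0, 86.6]
force: [1.0, -0.3, 0.0]
grip_width: 0.0873
grasp_force: 0.0
```

Run:
```python
from h import *
shift(.441,-.026,.035,86.6)
a=cam('scene')['image'][130:280,190:360]
cv2.imwrite('pics/a2.png',cv2.resize(a,(680,600),interpolation=cv2.INTER_CUBIC)[...,::-1])
```

```text
shift [-1.5 -0.2 85.9] rz 0.001 pos [ 0.4412 -0.0246  0.1209] [ 1.7996e+02 -5.0000e-02  8.6640e+01] w 0.0873 f [ 1.  -0.3  0. ] g 0.0 t 2.275
```

View pics/a2.png

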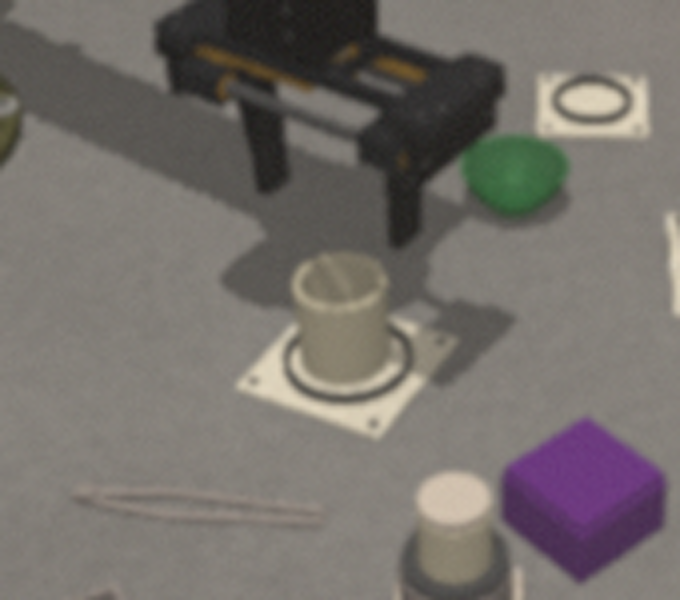

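The gripper straddles the cup: fingertips at crop (270,188) and (402,245), cup rim at (340,283). Next I go down and grip.

Call:
{"api": "drive_tool", "payload": {
  "moves": [
    {"x": -1,"y": 0,"z": 15,"rx": 0,"ry": 0,"rz": 0,"fingers": -1},
    {"x": -1,"y": 0,"z": 30,"rx": 0,"ry": 0,"rz": 0,"fingers": -1},
    {"x": -1,"y": 0,"z": 45,"rx": 0,"ry": 0,"rz": 0,"fingers": -1},
    {"x": -1,"y": 0,"z": 60,"rx": 0,"ry": 0,"rz": 0,"fingers": -1},
    {"x": -1,"y": 0,"z": 75,"rx": 0,"ry": 0,"rz": 0,"fingers": -1},
    {"x": -1,"y": 0,"z": 86,"rx": 0,"ry": 0,"rz": 0,"fingers": -1},
    {"x": -1,"y": 0,"z": 86,"rx": 0,"ry": 0,"rz": 0,"fingers": -1},
    {"x": -1,"y": 0,"z": 86,"rx": 0,"ry": 0,"rz": 0,"fingers": 1},
    {"x": -1,"y": 0,"z": 86,"rx": 0,"ry": 0,"rz": 0,"fingers": 1},
    {"x": -1,"y": 0,"z": 86,"rx": 0,"ry": 0,"rz": 0,"fingers": 1},
    {"x": -1,"y": 0,"z": 86,"rx": 0,"ry": 0,"rz": 0,"fingers": 1},
    {"x": -1,"y": 0,"z": 86,"rx": 0,"ry": 0,"rz": 0,"fingers": 1},
    {"x": -1,"y": 0,"z": 86,"rx": 0,"ry": 0,"rz": 0,"fingers": 1},
    {"x": -1,"y": 0,"z": 86,"rx": 0,"ry": 0,"rz": 0,"fingers": 1}
  ],
  "force": 15
}}

```text
time_s: 4.08
tool_pos: [0.4411, -0.0263, 0.0348]
tool_rot: [180.0, -0.0, 86.6]
force: [-1.8, 0.3, 3.4]
grip_width: 0.0563
grasp_force: 15.0
```

Run:
```python
from h import *
shift(.471,-.330,.135,86.6)
shift(.471,-.330,.135,60)
```

```text
shift [-301.4   47.8 -100.3] rz 0.0 pos [ 0.4411 -0.0263  0.0348] [ 1.7998e+02 -1.0000e-02  8.6630e+01] w 0.0563 f [-1.8  0.3  3.4] g 15.0 t 4.075
shift [-301.4   47.8 -100.3] rz 0.465 pos [ 0.4411 -0.0263  0.0348] [ 1.7998e+02 -1.0000e-02  8.6630e+01] w 0.0563 f [-1.8  0.3  3.4] g 15.0 t 4.075
```

Call:
{"api": "drive_tool", "payload": {
  "moves": [
    {"x": -1,"y": 0,"z": -20,"rx": 0,"ry": 0,"rz": 0,"fingers": 1},
    {"x": -1,"y": 0,"z": -40,"rx": 0,"ry": 0,"rz": 0,"fingers": 1},
    {"x": -20,"y": 3,"z": -60,"rx": 0,"ry": 0,"rz": 0,"fingers": 1},
    {"x": -50,"y": 8,"z": -70,"rx": 0,"ry": 0,"rz": 0.05,"fingers": 1},
    {"x": -85,"y": 13,"z": -70,"rx": 0,"ry": 0,"rz": 0.1,"fingers": 1},
    {"x": -120,"y": 19,"z": -70,"rx": 0,"ry": 0,"rz": 0.17,"fingers": 1},
    {"x": -155,"y": 24,"z": -70,"rx": 0,"ry": 0,"rz": 0.24,"fingers": 1},
    {"x": -190,"y": 30,"z": -70,"rx": 0,"ry": 0,"rz": 0.31,"fingers": 1},
    {"x": -225,"y": 36,"z": -70,"rx": 0,"ry": 0,"rz": 0.38,"fingers": 1},
    {"x": -260,"y": 41,"z": -70,"rx": 0,"ry": 0,"rz": 0.45,"fingers": 1},
    {"x": -285,"y": 45,"z": -70,"rx": 0,"ry": 0,"rz": 0.465,"fingers": 1},
    {"x": -301,"y": 48,"z": -70,"rx": 0,"ry": 0,"rz": 0.465,"fingers": 1},
    {"x": -301,"y": 48,"z": -70,"rx": 0,"ry": 0,"rz": 0.465,"fingers": 1},
    {"x": -301,"y": 48,"z": -55,"rx": 0,"ry": 0,"rz": 0.465,"fingers": 1},
    {"x": -301,"y": 48,"z": -40,"rx": 0,"ry": 0,"rz": 0.465,"fingers": 1},
    {"x": -301,"y": 48,"z": -30,"rx": 0,"ry": 0,"rz": 0.465,"fingers": 1},
    {"x": -301,"y": 48,"z": -20,"rx": 0,"ry": 0,"rz": 0.465,"fingers": 1},
    {"x": -301,"y": 48,"z": -12,"rx": 0,"ry": 0,"rz": 0.465,"fingers": 1},
    {"x": -301,"y": 48,"z": -6,"rx": 0,"ry": 0,"rz": 0.465,"fingers": 1},
    {"x": -301,"y": 48,"z": -4,"rx": 0,"ry": 0,"rz": 0.465,"fingers": 1}
  ]
}}

```text
time_s: 6.58
tool_pos: [0.471, -0.3296, 0.0382]
tool_rot: [-180.0, -0.0, 60.0]
force: [-0.3, -0.4, -2.1]
grip_width: 0.0559
grasp_force: 15.0
```

Run:
```python
from h import *
shift(.471,-.330,.0348,60)
a=cam('scene')['image'][220:370,140:340]
cv2.imwrite('pics/a3.png',cv2.resize(a,(800,600),interpolation=cv2.INTER_CUBIC)[...,::-1])
```

```text
shift [-0.3  0.2  3.4] rz -0.0 pos [ 0.471  -0.3296  0.0382] [-179.99   -0.     59.98] w 0.0559 f [-0.3 -0.4 -2.1] g 15.0 t 6.575
```

View pics/a3.png

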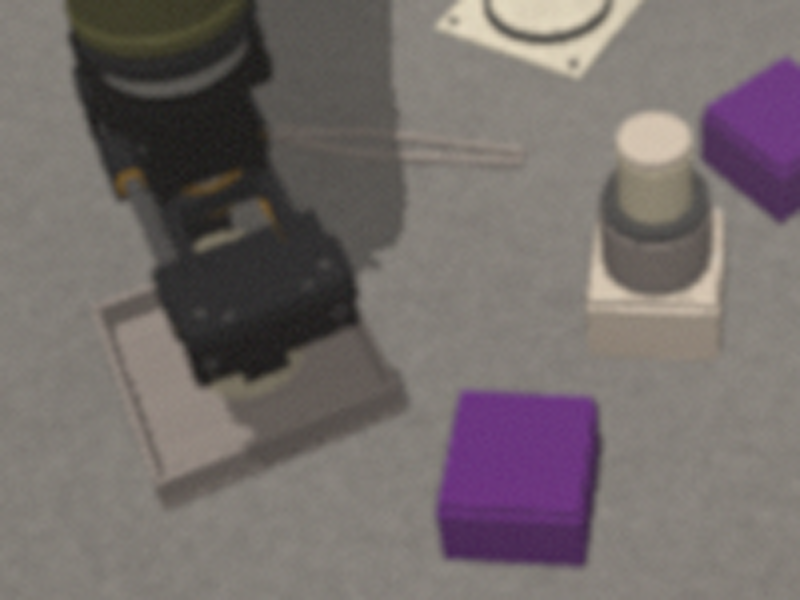

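The cup is over the tray floor, between the walls (crop (260,380)). Next I lower it the last 3 mm, let go and rise.

Call:
{"api": "drive_tool", "payload": {
  "moves": [
    {"x": 0,"y": 0,"z": 1,"rx": 0,"ry": 0,"rz": 0,"fingers": 1},
    {"x": 0,"y": 0,"z": 2,"rx": 0,"ry": 0,"rz": 0,"fingers": 1},
    {"x": 0,"y": 0,"z": 3,"rx": 0,"ry": 0,"rz": 0,"fingers": 1},
    {"x": 0,"y": 0,"z": 3.5,"rx": 0,"ry": 0,"rz": 0,"fingers": 1},
    {"x": 0,"y": 0,"z": 3.5,"rx": 0,"ry": 0,"rz": 0,"fingers": 1}
  ]
}}

```text
time_s: 7.25
tool_pos: [0.4711, -0.3296, 0.035]
tool_rot: [-180.0, -0.0, 60.0]
force: [0.8, 0.2, -1.8]
grip_width: 0.0567
grasp_force: 15.0
```

Call:
{"api": "drive_tool", "payload": {
  "moves": [
    {"x": 0,"y": 0,"z": 0,"rx": 0,"ry": 0,"rz": 0,"fingers": -1},
    {"x": 0,"y": 0,"z": 0,"rx": 0,"ry": 0,"rz": 0,"fingers": -1},
    {"x": 0,"y": 0,"z": 0,"rx": 0,"ry": 0,"rz": 0,"fingers": -1},
    {"x": 0,"y": 0,"z": 0,"rx": 0,"ry": 0,"rz": 0,"fingers": -1},
    {"x": 0,"y": 0,"z": -10,"rx": 0,"ry": 0,"rz": 0,"fingers": -1},
    {"x": 0,"y": 0,"z": -30,"rx": 0,"ry": 0,"rz": 0,"fingers": -1},
    {"x": 0,"y": 0,"z": -60,"rx": 0,"ry": 0,"rz": 0,"fingers": -1},
    {"x": 0,"y": 0,"z": -100,"rx": 0,"ry": 0,"rz": 0,"fingers": -1},
    {"x": 0,"y": 0,"z": -150,"rx": 0,"ry": 0,"rz": 0,"fingers": -1},
    {"x": 0,"y": 0,"z": -150,"rx": 0,"ry": 0,"rz": 0,"fingers": -1}
  ]
}}

```text
time_s: 8.5
tool_pos: [0.4732, -0.3319, 0.1907]
tool_rot: [179.5, -0.1, 59.9]
force: [0.1, -0.6, -1.2]
grip_width: 0.0869
grasp_force: 0.0
```

Run:
```python
from h import *
shift(.629,-.199,.18,72.5)
shift(.629,-.199,.096,72.5)
a=cam('scene')['image'][220:370,140:340]
cv2.imwrite('pics/a4.png',cv2.resize(a,(800,600),interpolation=cv2.INTER_CUBIC)[...,::-1])
```

```text
shift [193.1  68.1  11.6] rz -0.219 pos [ 0.4732 -0.3319  0.1907] [ 1.7946e+02 -9.0000e-02  5.9940e+01] w 0.0869 f [ 0.1 -0.6 -1.2] g 0.0 t 8.5
shift [192.9  67.3  95.6] rz -0.219 pos [ 0.4732 -0.3319  0.1907] [ 1.7946e+02 -9.0000e-02  5.9940e+01] w 0.0869 f [ 0.1 -0.6 -1.2] g 0.0 t 8.5
```

View pics/a4.png

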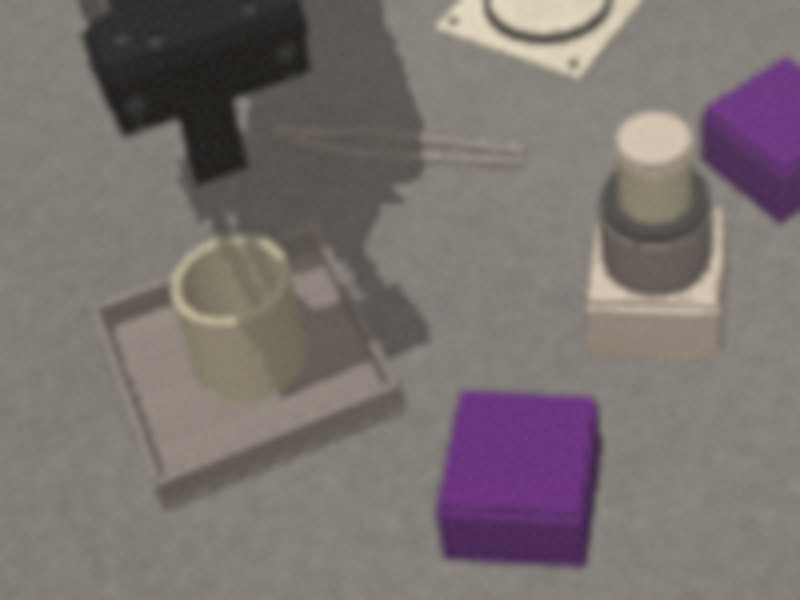

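The cup stands upright in the tray near its centre (crop base (248,370)), and the stack is untouched with the jar top at crop (653,140). On to the jar.

Call:
{"api": "drive_tool", "payload": {
  "moves": [
    {"x": 40,"y": 14,"z": 2,"rx": 0,"ry": 0,"rz": -0.05,"fingers": -1},
    {"x": 85,"y": 30,"z": 5,"rx": 0,"ry": 0,"rz": -0.1,"fingers": -1},
    {"x": 130,"y": 45,"z": 8,"rx": 0,"ry": 0,"rz": -0.15,"fingers": -1},
    {"x": 170,"y": 60,"z": 10,"rx": 0,"ry": 0,"rz": -0.22,"fingers": -1},
    {"x": 193,"y": 68,"z": 12,"rx": 0,"ry": 0,"rz": -0.22,"fingers": -1},
    {"x": 193,"y": 68,"z": 12,"rx": 0,"ry": 0,"rz": -0.22,"fingers": -1},
    {"x": 193,"y": 68,"z": 12,"rx": 0,"ry": 0,"rz": -0.22,"fingers": -1}
  ]
}}

```text
time_s: 9.43
tool_pos: [0.625, -0.1987, 0.173]
tool_rot: [-179.9, 0.1, 72.4]
force: [-0.8, -1.1, -0.2]
grip_width: 0.0867
grasp_force: 0.0
```

Run:
```python
from h import *
shift(.629,-.199,.101,72.5)
```

```text
shift [ 1.1  4.  72. ] rz -0.002 pos [ 0.625  -0.1987  0.173 ] [-1.7995e+02  8.0000e-02  7.2400e+01] w 0.0867 f [-0.8 -1.1 -0.2] g 0.0 t 9.425
```

Call:
{"api": "drive_tool", "payload": {
  "moves": [
    {"x": 1,"y": 4,"z": 15,"rx": 0,"ry": 0,"rz": 0,"fingers": -1},
    {"x": 1,"y": 4,"z": 30,"rx": 0,"ry": 0,"rz": 0,"fingers": -1},
    {"x": 1,"y": 4,"z": 45,"rx": 0,"ry": 0,"rz": 0,"fingers": -1},
    {"x": 1,"y": 4,"z": 57,"rx": 0,"ry": 0,"rz": 0,"fingers": -1},
    {"x": 1,"y": 4,"z": 66,"rx": 0,"ry": 0,"rz": 0,"fingers": -1},
    {"x": 1,"y": 4,"z": 71,"rx": 0,"ry": 0,"rz": 0,"fingers": -1},
    {"x": 1,"y": 4,"z": 71,"rx": 0,"ry": 0,"rz": 0,"fingers": -1},
    {"x": 1,"y": 4,"z": 71,"rx": 0,"ry": 0,"rz": 0,"fingers": 1},
    {"x": 1,"y": 4,"z": 71,"rx": 0,"ry": 0,"rz": 0,"fingers": 1},
    {"x": 1,"y": 4,"z": 71,"rx": 0,"ry": 0,"rz": 0,"fingers": 1},
    {"x": 1,"y": 4,"z": 71,"rx": 0,"ry": 0,"rz": 0,"fingers": 1},
    {"x": 1,"y": 4,"z": 71,"rx": 0,"ry": 0,"rz": 0,"fingers": 1},
    {"x": 1,"y": 4,"z": 71,"rx": 0,"ry": 0,"rz": 0,"fingers": 1},
    {"x": 1,"y": 4,"z": 71,"rx": 0,"ry": 0,"rz": 0,"fingers": 1},
    {"x": 1,"y": 4,"z": 71,"rx": 0,"ry": 0,"rz": 0,"fingers": 1}
  ],
  "force": 12
}}

```text
time_s: 11.3
tool_pos: [0.6306, -0.1968, 0.102]
tool_rot: [-180.0, -0.0, 72.6]
force: [0.6, 0.3, -0.1]
grip_width: 0.0356
grasp_force: 12.0
```

Run:
```python
from h import *
shift(.4352,.307,.15,125)
```

```text
shift [ 422.2 -337.3  -47.9] rz -0.915 pos [ 0.6306 -0.1968  0.102 ] [-1.800e+02 -1.000e-02  7.259e+01] w 0.0356 f [ 0.6  0.3 -0.1] g 12.0 t 11.3
```

The jar is held (35.6 mm). To clear the dock rim with the fingertips I regrip 4 mm higher.

Call:
{"api": "drive_tool", "payload": {
  "moves": [
    {"x": 0,"y": 0,"z": 0,"rx": 0,"ry": 0,"rz": 0,"fingers": -0.2},
    {"x": 0,"y": 0,"z": 0,"rx": 0,"ry": 0,"rz": 0,"fingers": -0.2},
    {"x": 0,"y": 0,"z": -2,"rx": 0,"ry": 0,"rz": 0,"fingers": -0.2},
    {"x": 0,"y": 0,"z": -4,"rx": 0,"ry": 0,"rz": 0,"fingers": -0.2},
    {"x": 0,"y": 0,"z": -4,"rx": 0,"ry": 0,"rz": 0,"fingers": 1},
    {"x": 0,"y": 0,"z": -4,"rx": 0,"ry": 0,"rz": 0,"fingers": 1},
    {"x": 0,"y": 0,"z": -4,"rx": 0,"ry": 0,"rz": 0,"fingers": 1},
    {"x": 0,"y": 0,"z": -4,"rx": 0,"ry": 0,"rz": 0,"fingers": 1},
    {"x": 0,"y": 0,"z": -4,"rx": 0,"ry": 0,"rz": 0,"fingers": 1}
  ]
}}

```text
time_s: 12.42
tool_pos: [0.6306, -0.1968, 0.106]
tool_rot: [-180.0, -0.0, 72.6]
force: [0.6, -0.3, 0.8]
grip_width: 0.0357
grasp_force: 12.0
```

Run:
```python
from h import *
shift(.4352,.307,.15,125)
```

```text
shift [ 422.2 -337.3  -43.9] rz -0.915 pos [ 0.6306 -0.1968  0.106 ] [-1.800e+02 -1.000e-02  7.258e+01] w 0.0357 f [ 0.6 -0.3  0.8] g 12.0 t 12.425
```

Call:
{"api": "drive_tool", "payload": {
  "moves": [
    {"x": 0,"y": 0,"z": -15,"rx": 0,"ry": 0,"rz": 0,"fingers": 1},
    {"x": 0,"y": 0,"z": -35,"rx": 0,"ry": 0,"rz": 0,"fingers": 1},
    {"x": 15,"y": -12,"z": -50,"rx": 0,"ry": 0,"rz": 0,"fingers": 1},
    {"x": 40,"y": -32,"z": -50,"rx": 0,"ry": 0,"rz": -0.05,"fingers": 1},
    {"x": 72,"y": -57,"z": -50,"rx": 0,"ry": 0,"rz": -0.12,"fingers": 1},
    {"x": 105,"y": -84,"z": -50,"rx": 0,"ry": 0,"rz": -0.2,"fingers": 1},
    {"x": 138,"y": -110,"z": -50,"rx": 0,"ry": 0,"rz": -0.28,"fingers": 1},
    {"x": 171,"y": -137,"z": -50,"rx": 0,"ry": 0,"rz": -0.36,"fingers": 1},
    {"x": 204,"y": -163,"z": -50,"rx": 0,"ry": 0,"rz": -0.44,"fingers": 1},
    {"x": 237,"y": -189,"z": -50,"rx": 0,"ry": 0,"rz": -0.52,"fingers": 1},
    {"x": 270,"y": -216,"z": -50,"rx": 0,"ry": 0,"rz": -0.6,"fingers": 1},
    {"x": 303,"y": -242,"z": -50,"rx": 0,"ry": 0,"rz": -0.68,"fingers": 1},
    {"x": 336,"y": -268,"z": -50,"rx": 0,"ry": 0,"rz": -0.76,"fingers": 1},
    {"x": 369,"y": -295,"z": -50,"rx": 0,"ry": 0,"rz": -0.84,"fingers": 1},
    {"x": 397,"y": -317,"z": -50,"rx": 0,"ry": 0,"rz": -0.915,"fingers": 1},
    {"x": 415,"y": -331,"z": -40,"rx": 0,"ry": 0,"rz": -0.915,"fingers": 1},
    {"x": 422,"y": -337,"z": -25,"rx": 0,"ry": 0,"rz": -0.915,"fingers": 1},
    {"x": 422,"y": -337,"z": 0,"rx": 0,"ry": 0,"rz": -0.915,"fingers": 1},
    {"x": 422,"y": -337,"z": 20,"rx": 0,"ry": 0,"rz": -0.915,"fingers": 1},
    {"x": 422,"y": -337,"z": 40,"rx": 0,"ry": 0,"rz": -0.915,"fingers": 1}
  ]
}}

```text
time_s: 14.92
tool_pos: [0.4358, 0.3046, 0.0641]
tool_rot: [-179.9, 0.1, 124.8]
force: [-0.2, -0.4, -1.0]
grip_width: 0.0359
grasp_force: 12.0
```

Call:
{"api": "drive_tool", "payload": {
  "moves": [
    {"x": 0,"y": 0,"z": 10,"rx": 0,"ry": 0,"rz": 0,"fingers": 1},
    {"x": 0,"y": 0,"z": 20,"rx": 0,"ry": 0,"rz": 0,"fingers": 1},
    {"x": 0,"y": 0,"z": 20,"rx": 0,"ry": 0,"rz": 0,"fingers": 1},
    {"x": 0,"y": 0,"z": 20,"rx": 0,"ry": 0,"rz": 0,"fingers": 1}
  ]
}}

```text
time_s: 15.42
tool_pos: [0.4359, 0.3069, 0.0466]
tool_rot: [179.9, -0.0, 125.0]
force: [0.7, -0.2, -1.2]
grip_width: 0.036
grasp_force: 12.0
```

Run:
```python
from h import *
shift(.4352,.307,.0245,125)
s=cam('scene');t=cam('top')
a=cv2.resize(s['image'][120:190,300:380],(400,350),interpolation=cv2.INTER_CUBIC)
b=cv2.resize(t['image'][200:270,185:265],(400,350),interpolation=cv2.INTER_CUBIC)
cv2.imwrite('pics/a5.png',np.hstack([a,b])[...,::-1])
```

```text
shift [ 0.5 -0.5 22.1] rz -0.0 pos [0.4359 0.3069 0.0466] [179.94  -0.   124.99] w 0.036 f [ 0.7 -0.2 -1.2] g 12.0 t 15.425
```

View pics/a5.png

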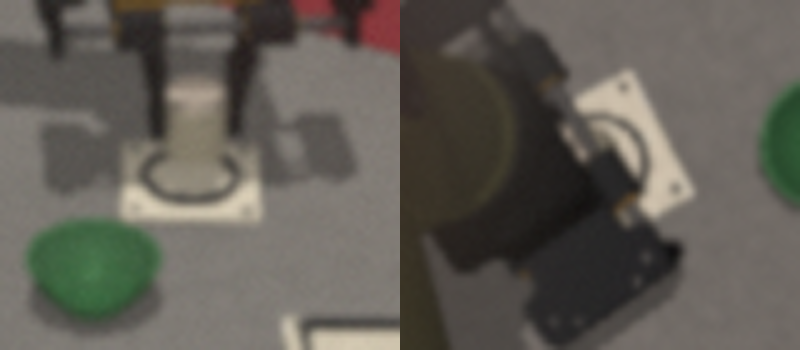

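The jar hangs above the small dock; in the left crop the jar axis is at u≈196 and the rim centre at (190,175). I'll check that offset in numbers before lowering.

Run:
```python
from h import *
s=cam('scene')
f=lambda X:np.round((proj(s,X)+.5-[300,120])*5,1)
print('dock rim expected',f((.4352,.307,.011)),'jar mid expected',f((.4359,.3069,.046)),'x+5mm',f((.4409,.3069,.046)),'y+5',f((.4359,.3119,.046)))
g=cv2.cvtColor(s['image'],cv2.COLOR_RGB2GRAY)
print(g[146,326:352]);print(g[155,322:354]); 
h=cv2.cvtColor(s['image'],cv2.COLOR_RGB2HSV); 
m=((h[140:170,318:360,2]<90)).astype(np.uint8); print('rim cols',[(140+i,np.where(r)[0].min()+318,np.where(r)[0].max()+318) for i,r in enumerate(m) if r.any() and i>12])
```

```text
dock rim expected [191.5 171.3] jar mid expected [194.2 121. ] x+5mm [201.7 123.2] y+5 [198.2 117.2]
[ 86  84  84  72  56  40  56  84 112 120 122 124 125 121 123 124 121 114
  98  75  57  55  69  81  86  86]
[ 94  93 113 129 131 117  92  87 111 132 138 142 143 139 138 137 137 137
 139 136 138 145 150 139 110 101 122 141 148 131 104  85]
rim cols [(153, np.int64(318), np.int64(355)), (154, np.int64(318), np.int64(355)), (155, np.int64(353), np.int64(354))]
```

Within about 2 mm, so I lower it.

Call:
{"api": "drive_tool", "payload": {
  "moves": [
    {"x": 0,"y": 0,"z": 8,"rx": 0,"ry": 0,"rz": 0,"fingers": 1},
    {"x": 0,"y": 0,"z": 14,"rx": 0,"ry": 0,"rz": 0,"fingers": 1},
    {"x": 0,"y": 0,"z": 18,"rx": 0,"ry": 0,"rz": 0,"fingers": 1},
    {"x": 0,"y": 0,"z": 20,"rx": 0,"ry": 0,"rz": 0,"fingers": 1},
    {"x": 0,"y": 0,"z": 21.5,"rx": 0,"ry": 0,"rz": 0,"fingers": 1},
    {"x": 0,"y": 0,"z": 22,"rx": 0,"ry": 0,"rz": 0,"fingers": 1},
    {"x": 0,"y": 0,"z": 22,"rx": 0,"ry": 0,"rz": 0,"fingers": 1}
  ]
}}

```text
time_s: 16.45
tool_pos: [0.4355, 0.3068, 0.0242]
tool_rot: [180.0, -0.0, 125.0]
force: [0.5, -0.2, -0.4]
grip_width: 0.0355
grasp_force: 12.0
```

Call:
{"api": "drive_tool", "payload": {
  "moves": [
    {"x": 0,"y": 0,"z": 0,"rx": 0,"ry": 0,"rz": 0,"fingers": -1},
    {"x": 0,"y": 0,"z": 0,"rx": 0,"ry": 0,"rz": 0,"fingers": -1},
    {"x": 0,"y": 0,"z": 0,"rx": 0,"ry": 0,"rz": 0,"fingers": -1},
    {"x": 0,"y": 0,"z": 0,"rx": 0,"ry": 0,"rz": 0,"fingers": -1},
    {"x": 0,"y": 0,"z": 0,"rx": 0,"ry": 0,"rz": 0,"fingers": -1},
    {"x": 0,"y": 0,"z": -15,"rx": 0,"ry": 0,"rz": 0,"fingers": -1},
    {"x": 0,"y": 0,"z": -40,"rx": 0,"ry": 0,"rz": 0,"fingers": -1},
    {"x": 0,"y": 0,"z": -75,"rx": 0,"ry": 0,"rz": 0,"fingers": -1},
    {"x": 0,"y": 0,"z": -115,"rx": 0,"ry": 0,"rz": 0,"fingers": -1},
    {"x": 0,"y": 0,"z": -115,"rx": 0,"ry": 0,"rz": 0,"fingers": -1},
    {"x": 0,"y": 0,"z": -115,"rx": 0,"ry": 0,"rz": 0,"fingers": -1}
  ]
}}

```text
time_s: 17.82
tool_pos: [0.4353, 0.3067, 0.1395]
tool_rot: [180.0, -0.0, 125.0]
force: [1.0, -0.9, -0.3]
grip_width: 0.0868
grasp_force: 0.0
```

Run:
```python
from h import *
shift(.629,-.199,.14,72.5)
s=cam('scene');t=cam('top')
a=cv2.resize(s['image'][120:190,300:380],(400,350),interpolation=cv2.INTER_CUBIC)
b=cv2.resize(s['image'][240:310,265:345],(400,350),interpolation=cv2.INTER_CUBIC)
c=cv2.resize(t['image'][135:185,375:432],(400,350),interpolation=cv2.INTER_CUBIC)
cv2.imwrite('pics/a6.png',np.hstack([a,np.vstack([b[:250],c])[:600]][0:1]+[b])[...,::-1])
cv2.imwrite('pics/a6.png',np.hstack([cv2.resize(k,(264,231)) for k in (a,b,c)])[...,::-1])
```

```text
shift [-525.3 -131.4   -0.8] rz 0.916 pos [0.4353 0.3067 0.1395] [ 1.7997e+02 -2.0000e-02  1.2501e+02] w 0.0868 f [ 1.  -0.9 -0.3] g 0.0 t 17.825
```

View pics/a6.png

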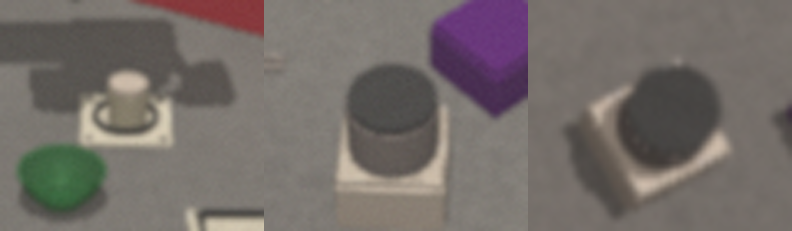

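The jar stands in its dock (left panel (127,100)). The tin's lid is at panel 2 (393,97) and panel 3 (670,115).

Run:
```python
from h import *
s=cam('scene');t=cam('top')
print(onz(s,303.6,268.9,.086),onz(t,405.2,159.3,.086))
shift(.629,-.199,.14,72.5)
```

```text
[ 0.62953193 -0.19883299  0.086     ] [ 0.6253495  -0.19585918  0.086     ]
shift [-525.2 -130.8   -1.5] rz 0.916 pos [0.4348 0.3062 0.1381] [-1.7989e+02  2.0000e-02  1.2501e+02] w 0.0867 f [ 0.2 -0.1  0.7] g 0.0 t 18.025
```

Call:
{"api": "drive_tool", "payload": {
  "moves": [
    {"x": -55,"y": -13,"z": 0,"rx": 0,"ry": 0,"rz": 0.12,"fingers": -1},
    {"x": -110,"y": -27,"z": 0,"rx": 0,"ry": 0,"rz": 0.24,"fingers": -1},
    {"x": -165,"y": -41,"z": 0,"rx": 0,"ry": 0,"rz": 0.36,"fingers": -1},
    {"x": -220,"y": -55,"z": 0,"rx": 0,"ry": 0,"rz": 0.48,"fingers": -1},
    {"x": -275,"y": -69,"z": 0,"rx": 0,"ry": 0,"rz": 0.6,"fingers": -1},
    {"x": -330,"y": -82,"z": 0,"rx": 0,"ry": 0,"rz": 0.72,"fingers": -1},
    {"x": -385,"y": -96,"z": 0,"rx": 0,"ry": 0,"rz": 0.82,"fingers": -1},
    {"x": -440,"y": -110,"z": 0,"rx": 0,"ry": 0,"rz": 0.9,"fingers": -1},
    {"x": -490,"y": -122,"z": 0,"rx": 0,"ry": 0,"rz": 0.916,"fingers": -1},
    {"x": -525,"y": -131,"z": 0,"rx": 0,"ry": 0,"rz": 0.916,"fingers": -1},
    {"x": -525,"y": -131,"z": 0,"rx": 0,"ry": 0,"rz": 0.916,"fingers": -1},
    {"x": -525,"y": -131,"z": 0,"rx": 0,"ry": 0,"rz": 0.916,"fingers": -1},
    {"x": -525,"y": -131,"z": 0,"rx": 0,"ry": 0,"rz": 0.916,"fingers": -1}
  ]
}}

```text
time_s: 19.65
tool_pos: [0.6294, -0.1963, 0.1387]
tool_rot: [-180.0, -0.1, 72.7]
force: [-0.1, 0.1, 0.4]
grip_width: 0.0871
grasp_force: 0.0
```

Run:
```python
from h import *
shift(.629,-.199,.064,72.5)
```

```text
shift [-2.8  0.5 74.7] rz 0.003 pos [ 0.6294 -0.1963  0.1387] [-1.7995e+02 -7.0000e-02  7.2670e+01] w 0.0871 f [-0.1  0.1  0.4] g 0.0 t 19.65
```

Call:
{"api": "drive_tool", "payload": {
  "moves": [
    {"x": -1,"y": 0,"z": 15,"rx": 0,"ry": 0,"rz": 0,"fingers": -1},
    {"x": -1,"y": -1,"z": 30,"rx": 0,"ry": 0,"rz": 0,"fingers": -1},
    {"x": -1,"y": -1,"z": 45,"rx": 0,"ry": 0,"rz": 0,"fingers": -1},
    {"x": -1,"y": -1,"z": 60,"rx": 0,"ry": 0,"rz": 0,"fingers": -1},
    {"x": -1,"y": -1,"z": 70,"rx": 0,"ry": 0,"rz": 0,"fingers": -1},
    {"x": -1,"y": -1,"z": 75,"rx": 0,"ry": 0,"rz": 0,"fingers": -1},
    {"x": -1,"y": -1,"z": 75,"rx": 0,"ry": 0,"rz": 0,"fingers": -1},
    {"x": -1,"y": -1,"z": 75,"rx": 0,"ry": 0,"rz": 0,"fingers": 1},
    {"x": -1,"y": -1,"z": 75,"rx": 0,"ry": 0,"rz": 0,"fingers": 1},
    {"x": -1,"y": -1,"z": 75,"rx": 0,"ry": 0,"rz": 0,"fingers": 1},
    {"x": -1,"y": -1,"z": 75,"rx": 0,"ry": 0,"rz": 0,"fingers": 1},
    {"x": -1,"y": -1,"z": 75,"rx": 0,"ry": 0,"rz": 0,"fingers": 1},
    {"x": -1,"y": -1,"z": 75,"rx": 0,"ry": 0,"rz": 0,"fingers": 1},
    {"x": -1,"y": -1,"z": 75,"rx": 0,"ry": 0,"rz": 0,"fingers": 1}
  ],
  "force": 18
}}

```text
time_s: 21.4
tool_pos: [0.6282, -0.1992, 0.0643]
tool_rot: [180.0, -0.0, 72.5]
force: [-0.0, -0.4, 0.8]
grip_width: 0.0554
grasp_force: 18.0
```

Run:
```python
from h import *
shift(.4447,-.0291,.07,86.6)
```

```text
shift [ 107.1 -226.1   -5.8] rz -0.246 pos [ 0.6282 -0.1992  0.0643] [ 1.7997e+02 -1.0000e-02  7.2530e+01] w 0.0554 f [-0.  -0.4  0.8] g 18.0 t 21.4
```

Call:
{"api": "drive_tool", "payload": {
  "moves": [
    {"x": 0,"y": 0,"z": -12,"rx": 0,"ry": 0,"rz": 0,"fingers": 1},
    {"x": 0,"y": 0,"z": -30,"rx": 0,"ry": 0,"rz": 0,"fingers": 1},
    {"x": 0,"y": 0,"z": -48,"rx": 0,"ry": 0,"rz": 0,"fingers": 1},
    {"x": 8,"y": -17,"z": -60,"rx": 0,"ry": 0,"rz": 0,"fingers": 1},
    {"x": 21,"y": -45,"z": -60,"rx": 0,"ry": 0,"rz": -0.05,"fingers": 1},
    {"x": 36,"y": -76,"z": -60,"rx": 0,"ry": 0,"rz": -0.1,"fingers": 1},
    {"x": 52,"y": -110,"z": -60,"rx": 0,"ry": 0,"rz": -0.15,"fingers": 1},
    {"x": 68,"y": -144,"z": -60,"rx": 0,"ry": 0,"rz": -0.2,"fingers": 1},
    {"x": 84,"y": -177,"z": -60,"rx": 0,"ry": 0,"rz": -0.246,"fingers": 1},
    {"x": 97,"y": -205,"z": -60,"rx": 0,"ry": 0,"rz": -0.246,"fingers": 1},
    {"x": 107,"y": -226,"z": -55,"rx": 0,"ry": 0,"rz": -0.246,"fingers": 1},
    {"x": 107,"y": -226,"z": -45,"rx": 0,"ry": 0,"rz": -0.246,"fingers": 1},
    {"x": 107,"y": -226,"z": -30,"rx": 0,"ry": 0,"rz": -0.246,"fingers": 1},
    {"x": 107,"y": -226,"z": -15,"rx": 0,"ry": 0,"rz": -0.246,"fingers": 1},
    {"x": 107,"y": -226,"z": 0,"rx": 0,"ry": 0,"rz": -0.246,"fingers": 1},
    {"x": 107,"y": -226,"z": 10,"rx": 0,"ry": 0,"rz": -0.246,"fingers": 1},
    {"x": 107,"y": -226,"z": 15,"rx": 0,"ry": 0,"rz": -0.246,"fingers": 1},
    {"x": 107,"y": -226,"z": 15,"rx": 0,"ry": 0,"rz": -0.246,"fingers": 1},
    {"x": 107,"y": -226,"z": 15,"rx": 0,"ry": 0,"rz": -0.246,"fingers": 1}
  ]
}}

```text
time_s: 23.78
tool_pos: [0.4451, -0.0291, 0.0495]
tool_rot: [179.9, -0.0, 86.6]
force: [0.4, -0.1, -0.8]
grip_width: 0.0557
grasp_force: 18.0
```

Run:
```python
from h import *
shift(.4447,-.0291,.0245,86.6)
a=cam('scene')['image'][160:260,220:340]
cv2.imwrite('pics/a7.png',cv2.resize(a,(720,600),interpolation=cv2.INTER_CUBIC)[...,::-1])
```

```text
shift [ 0.  -0.4 25. ] rz 0.0 pos [ 0.4451 -0.0291  0.0495] [ 1.7995e+02 -2.0000e-02  8.6620e+01] w 0.0557 f [ 0.4 -0.1 -0.8] g 18.0 t 23.775
```

View pics/a7.png

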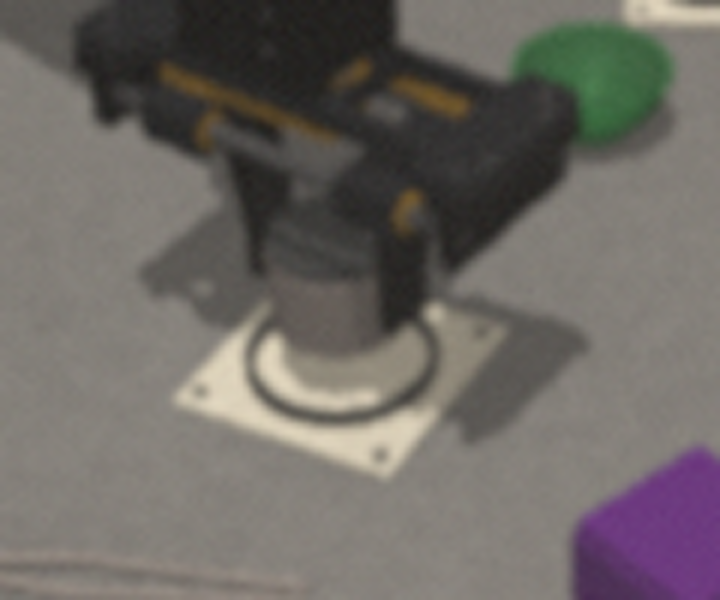

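Run:
```python
from h import *
s=cam('scene')
f=lambda X:np.round((proj(s,X)+.5-[220,160])*6,1)
for X in [(.4447,-.0291,.011),(.445,-.0291,.029),(.445,-.0291,.05),(.450,-.0291,.029),(.445,-.0241,.029)]: print(X,f(X))
```

```text
(0.4447, -0.0291, 0.011) [340.8 351. ]
(0.445, -0.0291, 0.029) [339.  317.3]
(0.445, -0.0291, 0.05) [336.  276.8]
(0.45, -0.0291, 0.029) [349.2 321.3]
(0.445, -0.0241, 0.029) [346.  310.5]
```

The tin is partly hidden by the near finger. Its visible left edge (crop u=270) and known width put its axis at u≈339, as expected, over the rim at (342,358). It's safe to lower.

Call:
{"api": "drive_tool", "payload": {
  "moves": [
    {"x": -1,"y": 1,"z": 8,"rx": 0,"ry": 0,"rz": 0,"fingers": 1},
    {"x": -1,"y": 1,"z": 15,"rx": 0,"ry": 0,"rz": 0,"fingers": 1},
    {"x": -1,"y": 1,"z": 20,"rx": 0,"ry": 0,"rz": 0,"fingers": 1},
    {"x": -1,"y": 1,"z": 23,"rx": 0,"ry": 0,"rz": 0,"fingers": 1},
    {"x": -1,"y": 1,"z": 24.5,"rx": 0,"ry": 0,"rz": 0,"fingers": 1},
    {"x": -1,"y": 1,"z": 25,"rx": 0,"ry": 0,"rz": 0,"fingers": 1},
    {"x": -1,"y": 1,"z": 25,"rx": 0,"ry": 0,"rz": 0,"fingers": 1}
  ]
}}

```text
time_s: 24.75
tool_pos: [0.4458, -0.0302, 0.0242]
tool_rot: [180.0, -0.0, 86.6]
force: [-0.0, -0.1, -1.6]
grip_width: 0.0556
grasp_force: 18.0
```

Run:
```python
from h import *
shift(.4457,-.0301,.0245,86.6)
```

```text
shift [ 0.1 -0.1 -0.3] rz 0.0 pos [ 0.4458 -0.0302  0.0242] [ 1.7997e+02 -1.0000e-02  8.6620e+01] w 0.0556 f [-0.  -0.1 -1.6] g 18.0 t 24.75
```

Call:
{"api": "drive_tool", "payload": {
  "moves": [
    {"x": 0,"y": 0,"z": 0,"rx": 0,"ry": 0,"rz": 0,"fingers": -1},
    {"x": 0,"y": 0,"z": 0,"rx": 0,"ry": 0,"rz": 0,"fingers": -1},
    {"x": 0,"y": 0,"z": 0,"rx": 0,"ry": 0,"rz": 0,"fingers": -1},
    {"x": 0,"y": 0,"z": 0,"rx": 0,"ry": 0,"rz": 0,"fingers": -1},
    {"x": 0,"y": 0,"z": -15,"rx": 0,"ry": 0,"rz": 0,"fingers": -1},
    {"x": 0,"y": 0,"z": -40,"rx": 0,"ry": 0,"rz": 0,"fingers": -1},
    {"x": 0,"y": 0,"z": -75,"rx": 0,"ry": 0,"rz": 0,"fingers": -1},
    {"x": 0,"y": 0,"z": -100,"rx": 0,"ry": 0,"rz": 0,"fingers": -1},
    {"x": 0,"y": 0,"z": -100,"rx": 0,"ry": 0,"rz": 0,"fingers": -1},
    {"x": 0,"y": 0,"z": -100,"rx": 0,"ry": 0,"rz": 0,"fingers": -1}
  ]
}}

```text
time_s: 26.0
tool_pos: [0.4452, -0.0302, 0.1239]
tool_rot: [-180.0, -0.0, 86.6]
force: [-0.2, -1.3, -1.2]
grip_width: 0.0871
grasp_force: 0.0
```

Run:
```python
from h import *
s=cam('scene');t=cam('top')
def rect(c,box,z):
    u0,v0,u1,v1=box; g=c['image'][v0:v1,u0:u1].max(2); m=(g>125).astype(np.uint8)
    k=max(cv2.findContours(m,cv2.RETR_EXTERNAL,cv2.CHAIN_APPROX_NONE)[0],key=cv2.contourArea)[:,0]
    P=np.array([onz(c,u+u0,v+v0,z)[:2] for u,v in k],np.float32); print(cv2.minAreaRect(P),len(k))
rect(t,(380,140,428,186),.044)
shift(.627,-.198,.11,115.5)
a=cv2.resize(s['image'][150:310,220:350],(390,480),interpolation=cv2.INTER_CUBIC)
b=cv2.resize(t['image'][135:185,377:427],(410,480),interpolation=cv2.INTER_CUBIC)
cv2.imwrite('pics/a8.png',np.hstack([a,b])[...,::-1])
```

```text
((0.627738893032074, -0.1974342316389084), (0.06782384216785431, 0.06683902442455292), 27.531221389770508) 79
shift [-156.6  191.8   13. ] rz -0.504 pos [ 0.4448 -0.0303  0.1233] [-1.7991e+02  3.0000e-02  8.6620e+01] w 0.0869 f [ 0.4 -0.8 -0.3] g 0.0 t 26.1
```

View pics/a8.png

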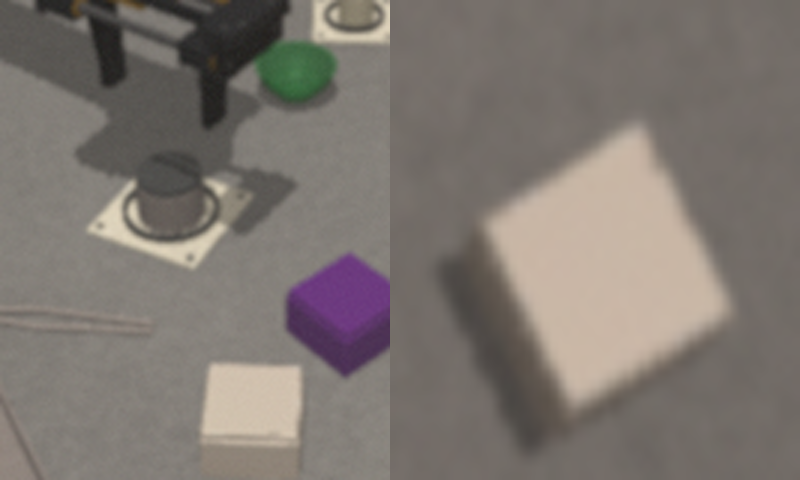

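The tin stands in its dock (left panel (170,190)). The tub's lid corners are at right panel (485,225), (640,122), (733,312), (575,412).

Run:
```python
from h import *
t=cam('top')
A=np.array([onz(t,377+(u-390)/8.2-.5,135+v/9.6-.5,.044)[:2] for u,v in [(485,225),(640,122),(733,312),(575,412)]])
print(A.mean(0)); 
for i in range(4):
    d=A[i]-A[i-1]; print(round(np.hypot(*d)*1e3,1),np.degrees(np.arctan2(d[1],d[0]))%90)
shift(*A.mean(0),.11,118)
```

```text
[ 0.62701163 -0.19776222]
62.2 27.640904444443823
61.5 29.68981356965422
63.7 27.614724529399183
61.5 28.259768579730334
shift [-156.3  191.8   13. ] rz -0.548 pos [ 0.4448 -0.0304  0.1232] [-1.799e+02  3.000e-02  8.661e+01] w 0.0869 f [ 0.3 -1.  -0. ] g 0.0 t 26.15
```

Call:
{"api": "drive_tool", "payload": {
  "moves": [
    {"x": -25,"y": 31,"z": 0,"rx": 0,"ry": 0,"rz": -0.1,"fingers": -1},
    {"x": -55,"y": 67,"z": 0,"rx": 0,"ry": 0,"rz": -0.22,"fingers": -1},
    {"x": -85,"y": 104,"z": 0,"rx": 0,"ry": 0,"rz": -0.34,"fingers": -1},
    {"x": -115,"y": 141,"z": 0,"rx": 0,"ry": 0,"rz": -0.46,"fingers": -1},
    {"x": -140,"y": 172,"z": 5,"rx": 0,"ry": 0,"rz": -0.55,"fingers": -1},
    {"x": -156,"y": 192,"z": 13,"rx": 0,"ry": 0,"rz": -0.55,"fingers": -1},
    {"x": -156,"y": 192,"z": 13,"rx": 0,"ry": 0,"rz": -0.55,"fingers": -1},
    {"x": -156,"y": 192,"z": 13,"rx": 0,"ry": 0,"rz": -0.55,"fingers": -1},
    {"x": -156,"y": 192,"z": 13,"rx": 0,"ry": 0,"rz": -0.55,"fingers": -1}
  ]
}}

```text
time_s: 27.28
tool_pos: [0.6277, -0.1961, 0.1113]
tool_rot: [180.0, -0.1, 118.2]
force: [-0.3, 1.7, 0.4]
grip_width: 0.0867
grasp_force: 0.0
```

Run:
```python
from h import *
shift(.627,-.198,.022,118.2)
a=cam('scene')['image'][200:325,230:380]
cv2.imwrite('pics/a9.png',cv2.resize(a,(720,600),interpolation=cv2.INTER_CUBIC)[...,::-1])
```

```text
shift [-1.4 -1.5 89.3] rz -0.0 pos [ 0.6277 -0.1961  0.1113] [ 1.7997e+02 -5.0000e-02  1.1819e+02] w 0.0867 f [-0.3  1.7  0.4] g 0.0 t 27.275
```

View pics/a9.png

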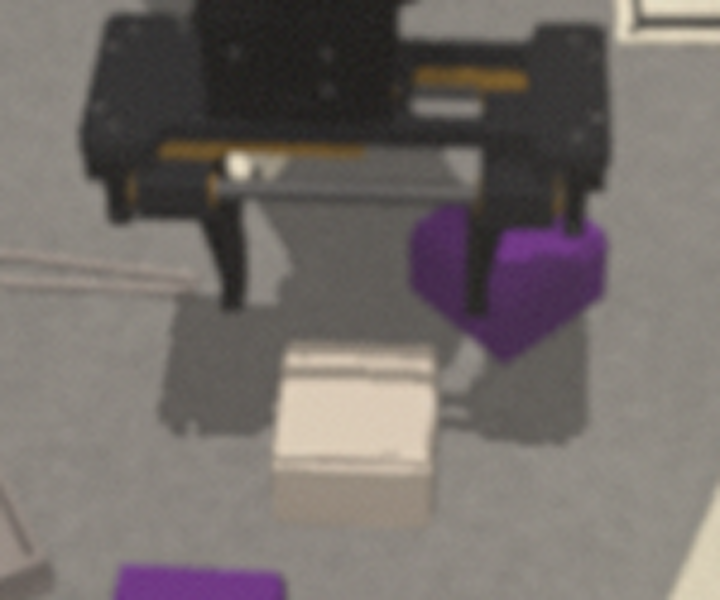

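The fingers straddle the tub parallel to its sides: tips at crop (232,305) and (478,310), tub (355,420). The purple box is behind, clear of the finger path.

Call:
{"api": "drive_tool", "payload": {
  "moves": [
    {"x": -1,"y": -1,"z": 15,"rx": 0,"ry": 0,"rz": 0,"fingers": -1},
    {"x": -1,"y": -1,"z": 30,"rx": 0,"ry": 0,"rz": 0,"fingers": -1},
    {"x": -1,"y": -1,"z": 45,"rx": 0,"ry": 0,"rz": 0,"fingers": -1},
    {"x": -1,"y": -1,"z": 60,"rx": 0,"ry": 0,"rz": 0,"fingers": -1},
    {"x": -1,"y": -1,"z": 72,"rx": 0,"ry": 0,"rz": 0,"fingers": -1},
    {"x": -1,"y": -1,"z": 82,"rx": 0,"ry": 0,"rz": 0,"fingers": -1},
    {"x": -1,"y": -1,"z": 89,"rx": 0,"ry": 0,"rz": 0,"fingers": -1},
    {"x": -1,"y": -1,"z": 89,"rx": 0,"ry": 0,"rz": 0,"fingers": -1},
    {"x": -1,"y": -1,"z": 89,"rx": 0,"ry": 0,"rz": 0,"fingers": 1},
    {"x": -1,"y": -1,"z": 89,"rx": 0,"ry": 0,"rz": 0,"fingers": 1},
    {"x": -1,"y": -1,"z": 89,"rx": 0,"ry": 0,"rz": 0,"fingers": 1},
    {"x": -1,"y": -1,"z": 89,"rx": 0,"ry": 0,"rz": 0,"fingers": 1},
    {"x": -1,"y": -1,"z": 89,"rx": 0,"ry": 0,"rz": 0,"fingers": 1},
    {"x": -1,"y": -1,"z": 89,"rx": 0,"ry": 0,"rz": 0,"fingers": 1}
  ],
  "force": 22
}}

```text
time_s: 29.08
tool_pos: [0.6279, -0.1987, 0.0225]
tool_rot: [180.0, 0.0, 118.1]
force: [-0.9, 0.2, 3.4]
grip_width: 0.0656
grasp_force: 22.0
```

Run:
```python
from h import *
shift(.6184,.1892,.06,119.2)
```

```text
shift [346.5 174.6 -37.5] rz -0.019 pos [ 0.6279 -0.1987  0.0225] [1.7996e+02 2.0000e-02 1.1813e+02] w 0.0656 f [-0.9  0.2  3.4] g 22.0 t 29.075
```

Call:
{"api": "drive_tool", "payload": {
  "moves": [
    {"x": 0,"y": 0,"z": -12,"rx": 0,"ry": 0,"rz": 0,"fingers": 1},
    {"x": 0,"y": 0,"z": -32,"rx": 0,"ry": 0,"rz": 0,"fingers": 1},
    {"x": 0,"y": 0,"z": -55,"rx": 0,"ry": 0,"rz": 0,"fingers": 1},
    {"x": 5,"y": 2,"z": -75,"rx": 0,"ry": 0,"rz": 0,"fingers": 1},
    {"x": 22,"y": 11,"z": -85,"rx": 0,"ry": 0,"rz": 0,"fingers": 1},
    {"x": 50,"y": 25,"z": -85,"rx": 0,"ry": 0,"rz": 0,"fingers": 1},
    {"x": 85,"y": 43,"z": -85,"rx": 0,"ry": 0,"rz": 0,"fingers": 1},
    {"x": 120,"y": 60,"z": -85,"rx": 0,"ry": 0,"rz": 0,"fingers": 1},
    {"x": 155,"y": 78,"z": -85,"rx": 0,"ry": 0,"rz": 0,"fingers": 1},
    {"x": 190,"y": 96,"z": -85,"rx": 0,"ry": 0,"rz": 0,"fingers": 1},
    {"x": 225,"y": 113,"z": -85,"rx": 0,"ry": 0,"rz": 0,"fingers": 1},
    {"x": 260,"y": 131,"z": -85,"rx": 0,"ry": 0,"rz": 0,"fingers": 1},
    {"x": 295,"y": 149,"z": -85,"rx": 0,"ry": 0,"rz": -0.01,"fingers": 1},
    {"x": 325,"y": 164,"z": -85,"rx": 0,"ry": 0,"rz": -0.02,"fingers": 1},
    {"x": 346,"y": 174,"z": -80,"rx": 0,"ry": 0,"rz": -0.02,"fingers": 1},
    {"x": 346,"y": 174,"z": -70,"rx": 0,"ry": 0,"rz": -0.02,"fingers": 1},
    {"x": 346,"y": 174,"z": -55,"rx": 0,"ry": 0,"rz": -0.02,"fingers": 1},
    {"x": 346,"y": 174,"z": -40,"rx": 0,"ry": 0,"rz": -0.02,"fingers": 1},
    {"x": 346,"y": 174,"z": -30,"rx": 0,"ry": 0,"rz": -0.02,"fingers": 1},
    {"x": 346,"y": 174,"z": -30,"rx": 0,"ry": 0,"rz": -0.02,"fingers": 1}
  ]
}}

```text
time_s: 31.58
tool_pos: [0.6172, 0.1875, 0.0508]
tool_rot: [-179.9, -0.0, 119.2]
force: [1.1, 0.3, -0.6]
grip_width: 0.0659
grasp_force: 22.0
```

Run:
```python
from h import *
shift(.6184,.1892,.0268,119.2)
s=cam('scene');f=lambda X:np.round((proj(s,X)+.5-[320,130])*6,1)
print('dock',f((.6184,.1892,.011)),'tub bottom',f((.6184,.1892,.030)))
R=np.radians(29.2);c_,s_=np.cos(R),np.sin(R)
for n,h,z in(('rim',.045,.011),('tubbot',.033,.030)):
    print(n,[f((.6184+a*h*c_-b*h*s_,.1892+a*h*s_+b*h*c_,z)) for a,b in((1,1),(1,-1),(-1,-1),(-1,1))])
a=s['image'][130:230,320:440]
cv2.imwrite('pics/a10.png',cv2.resize(a,(720,600),interpolation=cv2.INTER_CUBIC)[...,::-1])
```

```text
shift [ 0.9  1.9 24. ] rz 0.0 pos [0.6172 0.1875 0.0508] [-179.88   -0.    119.21] w 0.0659 f [ 1.1  0.3 -0.6] g 22.0 t 31.575
dock [350.  382.5] tub bottom [353.7 347.7]
rim [array([440.3, 323.8]), array([464.2, 447.6]), array([253.9, 444.9]), array([242.1, 321.1])]
tubbot [array([421. , 304.7]), array([437.7, 394.8]), array([283.2, 392.8]), array([273.1, 302.7])]
```

View pics/a10.png

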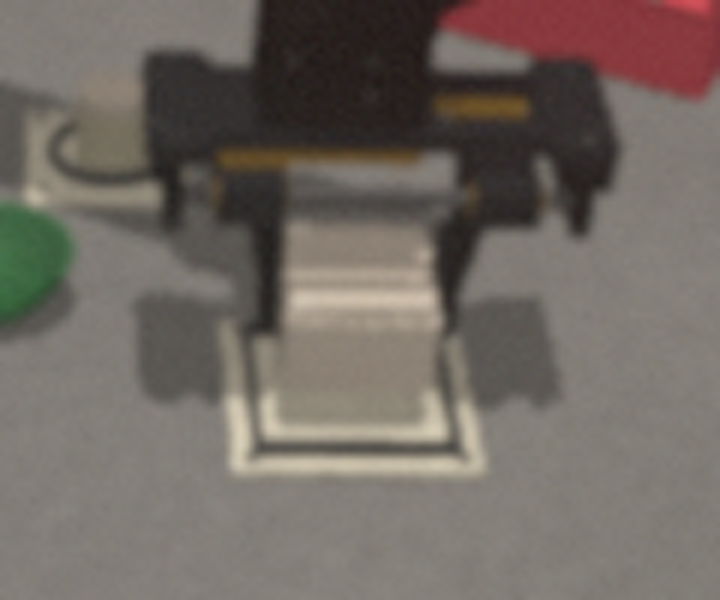

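The rim's front corners at crop (252,450) and (466,450) match the expected ones. The tub's front face seems to end at y≈400–418, where 394 is expected. I'll check whether the darker band there is shadow.

Run:
```python
from h import *
shift(.6184,.1892,.0268,119.2)
o=sensors.get_obs(); p=o['tool_pos']
s=cam('scene')
R=np.radians(29.2);c_,s_=np.cos(R),np.sin(R)
# front side: b=-1 ; profile
for n,h,z in(('lidtop',.031,.0443),('bodytop',.033,.039),('bottom',.033,0)):
    print(n,[np.round(proj(s,(p[0]+a*h*c_+h*s_,p[1]+a*h*s_-h*c_,z+p[2]-.0225)),1) for a in(1,-1)])
print('lid back',np.round(proj(s,(p[0]-.031*s_,p[1]+.031*c_,.0443+p[2]-.0225)),1))
g=s['image'].mean(2).astype(int)
for u in(372,379,386): print(u,list(zip(range(163,210),g[163:210,u])))
```

```text
shift [ 0.8  1.1 24.9] rz 0.001 pos [0.6179 0.1879 0.0517] [-1.7996e+02  1.0000e-02  1.1923e+02] w 0.0658 f [-0.4 -0.  -1.7] g 22.0 t 31.625
lidtop [array([393. , 181.2]), array([368.2, 180.9])]
bodytop [array([393.6, 183.4]), array([367.3, 183. ])]
bottom [array([392. , 195.8]), array([366.3, 195.4])]
lid back [378.4 167.2]
372 [(163, np.int64(74)), (164, np.int64(74)), (165, np.int64(84)), (166, np.int64(89)), (167, np.int64(110)), (168, np.int64(126)), (169, np.int64(125)), (170, np.int64(128)), (171, np.int64(129)), (172, np.int64(127)), (173, np.int64(128)), (174, np.int64(140)), (175, np.int64(155)), (176, np.int64(152)), (177, np.int64(146)), (178, np.int64(167)), (179, np.int64(185)), (180, np.int64(183)), (181, np.int64(170)), (182, np.int64(169)), (183, np.int64(157)), (184, np.int64(139)), (185, np.int64(130)), (186, np.int64(129)), (187, np.int64(132)), (188, np.int64(128)), (189, np.int64(126)), (190, np.int64(128)), (191, np.int64(128)), (192, np.int64(126)), (193, np.int64(126)), (194, np.int64(126)), (195, np.int64(130)), (196, np.int64(134)), (197, np.int64(134)), (1
[... 1628 characters left out ...]
78, np.int64(166)), (179, np.int64(185)), (180, np.int64(188)), (181, np.int64(167)), (182, np.int64(154)), (183, np.int64(151)), (184, np.int64(142)), (185, np.int64(130)), (186, np.int64(129)), (187, np.int64(130)), (188, np.int64(128)), (189, np.int64(130)), (190, np.int64(129)), (191, np.int64(129)), (192, np.int64(128)), (193, np.int64(126)), (194, np.int64(128)), (195, np.int64(130)), (196, np.int64(132)), (197, np.int64(134)), (198, np.int64(134)), (199, np.int64(132)), (200, np.int64(144)), (201, np.int64(170)), (202, np.int64(176)), (203, np.int64(142)), (204, np.int64(87)), (205, np.int64(100)), (206, np.int64(161)), (207, np.int64(184)), (208, np.int64(170)), (209, np.int64(142))]
```

All the edges (167, 181–184, 195) match the held tub, so the band is shadow. I lower it and release.

Call:
{"api": "drive_tool", "payload": {
  "moves": [
    {"x": 1,"y": 1,"z": 8,"rx": 0,"ry": 0,"rz": 0,"fingers": 1},
    {"x": 1,"y": 1,"z": 15,"rx": 0,"ry": 0,"rz": 0,"fingers": 1},
    {"x": 1,"y": 1,"z": 20,"rx": 0,"ry": 0,"rz": 0,"fingers": 1},
    {"x": 1,"y": 1,"z": 23,"rx": 0,"ry": 0,"rz": 0,"fingers": 1},
    {"x": 1,"y": 1,"z": 24.5,"rx": 0,"ry": 0,"rz": 0,"fingers": 1},
    {"x": 1,"y": 1,"z": 25,"rx": 0,"ry": 0,"rz": 0,"fingers": 1},
    {"x": 1,"y": 1,"z": 25,"rx": 0,"ry": 0,"rz": 0,"fingers": 1},
    {"x": 1,"y": 1,"z": 25,"rx": 0,"ry": 0,"rz": 0,"fingers": 1}
  ]
}}

```text
time_s: 32.67
tool_pos: [0.6184, 0.1899, 0.0273]
tool_rot: [180.0, -0.0, 119.3]
force: [-0.2, -0.3, -1.2]
grip_width: 0.066
grasp_force: 22.0
```

Run:
```python
from h import *
shift(.6184,.1892,.0265,119.2)
```

```text
shift [-0.6 -0.4  0.8] rz 0.001 pos [0.6184 0.1899 0.0273] [179.97  -0.   119.28] w 0.066 f [-0.2 -0.3 -1.2] g 22.0 t 32.675
```

Call:
{"api": "drive_tool", "payload": {
  "moves": [
    {"x": 0,"y": 0,"z": 0.8,"rx": 0,"ry": 0,"rz": 0,"fingers": 1},
    {"x": 0,"y": 0,"z": 0.8,"rx": 0,"ry": 0,"rz": 0,"fingers": 1},
    {"x": 0,"y": 0,"z": 0.8,"rx": 0,"ry": 0,"rz": 0,"fingers": -1},
    {"x": 0,"y": 0,"z": 0.8,"rx": 0,"ry": 0,"rz": 0,"fingers": -1},
    {"x": 0,"y": 0,"z": 0.8,"rx": 0,"ry": 0,"rz": 0,"fingers": -1},
    {"x": 0,"y": 0,"z": 0.8,"rx": 0,"ry": 0,"rz": 0,"fingers": -1},
    {"x": 0,"y": 0,"z": -10,"rx": 0,"ry": 0,"rz": 0,"fingers": -1},
    {"x": 0,"y": 0,"z": -30,"rx": 0,"ry": 0,"rz": 0,"fingers": -1},
    {"x": 0,"y": 0,"z": -60,"rx": 0,"ry": 0,"rz": 0,"fingers": -1},
    {"x": 0,"y": 0,"z": -110,"rx": 0,"ry": 0,"rz": 0,"fingers": -1},
    {"x": 0,"y": 0,"z": -160,"rx": 0,"ry": 0,"rz": 0,"fingers": -1},
    {"x": 0,"y": 0,"z": -160,"rx": 0,"ry": 0,"rz": 0,"fingers": -1},
    {"x": 0,"y": 0,"z": -160,"rx": 0,"ry": 0,"rz": 0,"fingers": -1},
    {"x": 0,"y": 0,"z": -160,"rx": 0,"ry": 0,"rz": 0,"fingers": -1}
  ]
}}

```text
time_s: 34.42
tool_pos: [0.6174, 0.1898, 0.186]
tool_rot: [-179.9, -0.0, 119.3]
force: [-0.4, -0.0, -0.3]
grip_width: 0.087
grasp_force: 0.0
```

Run:
```python
from h import *
shift(.6184,.1892,.0265,119.2)
a=cam('scene')['image'][130:355,150:450]
cv2.imwrite('pics/a11.png',cv2.resize(a,(800,600),interpolation=cv2.INTER_CUBIC)[...,::-1])
```

```text
shift [ -1.1   0.9 159.5] rz 0.001 pos [0.6174 0.1898 0.186 ] [-1.7988e+02 -3.0000e-02  1.1928e+02] w 0.087 f [-0.4 -0.  -0.3] g 0.0 t 34.425
```

View pics/a11.png

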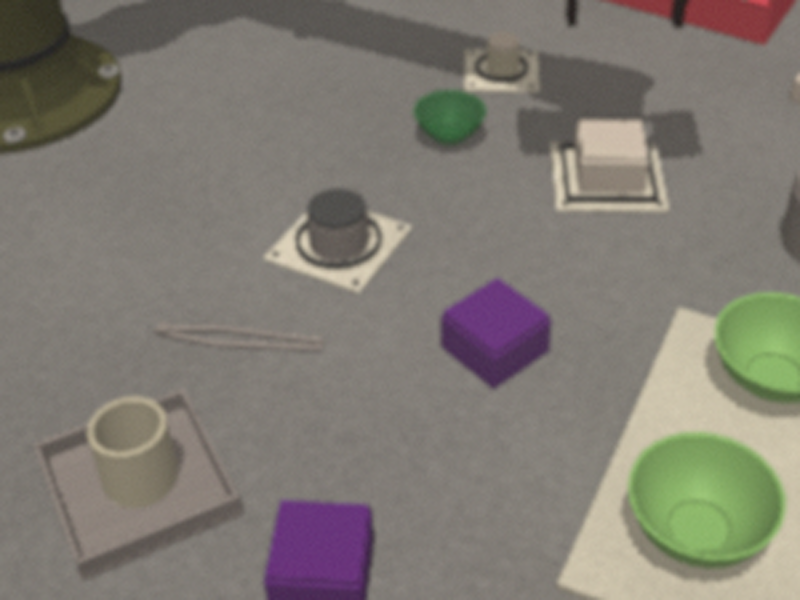

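The picture shows everything in place and upright: the tub in the square dock (612,160), the tin in the round dock (337,220), the jar in the small dock (501,60) and the cup in the tray (133,455). The dish and tongs have not moved, so I hand the job in.

```bash
python3 -c "
from h import *
print(workorder.sign_off())"
```

```text
the job is handed in; nothing more can be done
None
```

The job is handed in at about 34 s of robot time: the last picture shows the cup upright in the wash tray, the jar, tin and tub upright in their own docks, and the dish and tongs where they were; sign-off returned no verdict.

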